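Cover the parts tub, then tap the tilted hole

ROBOT

A 7-joint arm with a two-finger parallel gripper is mounted at the origin on the work surface. World frame = base frame: x ahead of the robot, y to its left, z up, the work surface at z = 0. Lengths are in m, angles in rad, forces in N, time in s.
With the tool pointing down it reaches from about 0.4 to 0.9 m from the base axis. Payload 5.6 kg.
Tool frame: the origin (TCP) lies midway between the tips of the shut fingers; the grasp point (between the pads) lies 19 mm behind it; y points along the fingers, z is the direction in which the jaws open and shut, and the axes are right-handed (so a half turn about y gives the same grasp; the last joint's range is limited). The gripper opens to 92 mm and grips with 3 to 60 N. Pads are 20 mm wide; open, the fingers measure 128 mm over their backs; the gripper's body (75 mm by 189 mm) begins 69 mm behind the grasp point.
Start: joints at [-1.269, 0.468, -0.012, 1.603, 0.006, 1.071, -0.056], TCP at [0.22, 0.612, 0.215] pointing down, gripper open.
Joint ranges: [-2.53, 2.53], [-0.31, 2.02], [-1.57, 1.55], [0.28, 2.44], [-1.29, 4.43], [0.15, 1.84], [-2.92, 2.92]. Speed limits (rad/s): [2.57, 2.57, 3.14, 3.14, 3.14, 3.14, 3.14].

INTERFACE

Orientations are given as a 3x3 rotation matrix whose columns are the frame's x, y, z axes.
In Python, from station import env, effector, solver, viewer, workorder, search_frame, tip_of gives the robot as it stands. Calls block until the motion is done:
- env.reach(position, orientation): joint-space move of the TCP to a pose.
- env.movel(position, frame=None, rate=0.15): straight line of the TCP; frame=None keeps the orientation; rate is the mean speed in m/s.
- env.goto_joints(angles): joint-space move.
- effector.release() and effector.grasp(squeeze=None): open the fingers fully, or close them until they stop; squeeze is the grip in N (None keeps the last).
- env.pause(seconds).
- solver.inverse_kinematics(position, orientation): joint angles nearest the present ones, or None.
- env.sense(): the state.
- viewer.read_camera(name): name is "side" or "top" or "wrist"; returns (picture, depth): 420x560x3 uint8, red, green, blue; 420x560 float32, m along the optical axis (not along the pixel's ray), 0 where there is no reading.
- viewer.camera_info(name): a dict with "intrinsics" (3x3 intrinsics, pixels), "eye" and "rotation" of the camera in the world; the wrist camera has in their place "T_tool_cam" (4x4, takes a point from camera to tool coordinates, whose origin is the TCP and whose axes are the tool frame's). Camera axes: x right, y up, looking along -z (the intrinsics and any distortion apply to the point x, -y, -z); pixel columns grow to the right and rows downward; lengths in m; the calibration is good to about 2 mm. A picture is of the moment at which its call begins: read the wrist's pose just before it. camera_info takes no time and is no camera call.
A pose or a line that the arm cannot do raises env.PlanningError and nothing moves.
- workorder.finish_job(): hands the job in, once; it reports no verdict.
Trained networks look in the newest picture that a camera, given by its name, has taken for a name from the list of things; names that differ only in an ending like _2 or _b are one class to them, and where a whole thing is asked for, a point or a joint stands for the part that bears it (a point fixed in the world has none). Each returns a list of dicts, best first, with "score" (0 to 1); they miss things now and then, are a little off and sometimes report something else, mostly with a low value. They report only what shows in the picture. A call takes as long as a camera call. They do not tell look-alikes from the thing itself.
- search_frame(camera, name): "at" ([x, y, z] in m, in world coordinates, good to about 4 mm: the middle of the surface that is visible of it).
- tip_of(camera, name): "at" ([x, y, z] in m, in world coordinates, good to about 4 mm: a listed point, or the origin of a listed thing).
The state is a dict: "t": time; "joint_positions": joint angles; "joint_velocities": joint speeds; "tau": joint torques, N m; "ee_pos": TCP position; "tcp_rot": TCP orientation; "wrist_force": force on the tool from outside, world axes, zero at the start; "moment": the same for the moment, N m; "gripper_width": finger opening in m.
Only numpy, scipy, OpenCV 4.12 (cv2) and the standard library are available. Lean on these libraries where they do the work, as an engineer would, in place of code of your own. Each camera call takes 0.05 s, during which the arm holds its last target. There are 200 camera calls.

TASK

Before the tapping makes chips, get the open parts tub covered: take out the one bottle that stands above the rim, stand it upright on the round steel disc, and seat the lid fully home on the tub. Then work the tap in the tilted fixture by its cross bar: half a turn clockwise, a quarter turn back, clockwise again until it bottoms (a little more or less than half a turn), and finally a quarter turn back and leave it there. Do not knock over or shift the wash bottle, the mouse or the oil bottle.

Things in the scene. Friction and masses are not known exactly. Their poses are not given: they have to be found in the camera images.
- tall_c (a point): Centre of the tall white bottle that stands in the tub: plain cylinder 28 mm in diameter, 100 mm tall (this point 50 mm above its underside), about 70 g; z points up its length. It stands on the tub's floor, one of two bottles there; the other is 38 mm tall and, like the two steel pucks (25 mm across, 15 mm tall), stays below the rim and may stay in.
- disc: Flat round steel disc fixed on the bench, 90 mm in diameter, 6 mm thick; origin at the centre of its underside, on the bench. A square paper pad of similar size lies elsewhere.
- tub_rim (a point): Centre of the open mouth of the white plastic tub, level with its rim 55 mm above the bench. The tub is fixed; outside 110 mm along its x, 90 mm along its y, walls and floor 4 mm thick (inside 102 x 82 mm). z up.
- lid_handle (a point): Point in the lid's grip, on its centre line: the lid is a loose white plate 120 x 100 x 4 mm (x, y) with a plug 97 x 77 mm, 6 mm deep below the plate (its lowest 3 mm only 90 x 70 mm) and an upright solid grip bar on top, 50 mm long along x, 14 mm thick along y, reaching 36 mm above the plate. This point is 20 mm above the plate's top, 30 mm above the plug's underside. The lid starts flat on the bench on its plug, grip up; about 140 g; it fits either way round.
- lid_seat (a point): Centre of the underside of the lid's plate, 24 mm below lid_handle, the face that rests on the tub's rim: it coincides with tub_rim when the lid is home.
- tap_bar (a point): Centre of the tap's steel cross bar: 84 mm along x, 12 thick along y, 14 high along z; z points out along the tap's axis, 30 deg from vertical, leaning to the robot's side. A shank at most 12 mm thick goes 57 mm down the axis to a 28 mm boss on a 64 x 60 mm block in a fixed fixture (base 130 x 100 mm, about 165 mm high with the tap). Turning moves the bar 1.75 mm along its axis per turn.
- tap (a joint): Angle of the tap, rad: grows as the bar turns clockwise seen from above along its axis. It starts within 0.2 of 0, stays where it is left, needs about 0.15 N m to turn, and bottoms on a hard stop at 4.45.
- wash_c (a point): Middle of the loose white wash bottle, 56 mm across, 180 mm tall (this point 55 mm up). Behind it, along the far edge of the bench, stands fixed equipment up to 250 mm tall. Not to be disturbed.
- mouse_c (a point): Middle of the loose black computer mouse, 100 x 56 x 34 mm. Not to be disturbed.
- oil_c (a point): Middle of the small loose black oil bottle, 40 mm across, 75 mm tall. Not to be disturbed.
Not all that is in view belongs to the job. What is shaped like the part that bears tall_c but orange or purple is not meant.

How it is judged:
By the outcome, as a careful person would: the job done as asked, in the order asked, and still so for the second after the job is handed in, with the robot touching nothing.
It also fails if it takes over 72 s, if anything falls off the work surface, if the arm or the gripper's body presses on something with over 40 N, if the wrist force passes 120 N, or if a joint passes its speed limit or range.

## Working session

There is one attempt and no reset: what is moved stays moved. The work goes in short steps, each a Python script; the robot and the scene stay as the last script left them, time stands still between calls to the robot, and variables do not carry over. Pictures are saved under pics/ and viewed, about 8 in all and at most 12, crops included, and the job is handed in when it is done.

```bash
ls; mkdir -p pics; python3 - <<'E'
from station import env, effector, solver, viewer, workorder, search_frame, tip_of
import cv2, numpy as np
np.set_printoptions(precision=4,suppress=True)
ims=[]
for c in ["top","side"]:
    p,d=viewer.read_camera(c); np.savez(f"pics/{c}0.npz",p=p,d=d)
    cv2.imwrite(f"pics/{c}0.png",p[:,:,::-1])
    i=viewer.camera_info(c); print(c,i)
    for n in ["tall_c","disc","tub_rim","lid_handle","lid_seat","tap_bar","wash_c","mouse_c","oil_c"]:
        print(c,n,[(np.round(r["at"],3).tolist(),round(r["score"],2)) for r in tip_of(c,n)][:4])
print(env.sense())
E
```

```text
pics
top {'intrinsics': array([[541.2624,   0.    , 277.7149],
       [  0.    , 541.2624, 215.8415],
       [  0.    ,   0.    ,   1.    ]]), 'eye': array([0.3303, 0.0009, 1.3392]), 'rotation': array([[-0.0073,  0.9866, -0.1632],
       [-0.9999, -0.0087, -0.008 ],
       [-0.0093,  0.1631,  0.9866]])}
top tall_c [([0.538, 0.322, 0.047], 0.81), ([0.588, 0.247, 0.055], 0.76), ([0.514, 0.212, 0.049], 0.72), ([0.575, -0.273, 0.153], 0.63)]
top disc [([0.413, 0.293, -0.002], 0.91)]
top tub_rim [([0.614, 0.232, 0.054], 0.72)]
top lid_handle [([0.511, 0.03, 0.028], 0.94)]
top lid_seat [([0.51, 0.021, 0.004], 0.73)]
top tap_bar [([0.576, -0.275, 0.156], 0.67)]
top wash_c []
top mouse_c [([0.35, 0.158, 0.017], 0.62)]
top oil_c [([0.359, -0.168, 0.038], 0.77)]
side {'intrinsics': array([[390.3496,   0.    , 279.888 ],
       [  0.    , 390.3496, 212.3864],
       [  0.    ,   0.    ,   1.    ]]), 'eye': array([ 0.266 , -0.4536,  0.6994]), 'rotation': array([[ 0.8327,  0.4182, -0.3629],
       [-0.5534,  0.6087, -0.5685],
       [-0.0168,  0.6742,  0.7383]])}
side tall_c [([0.511, 0.208, 0.04
[... 348 characters left out ...]
721, -0.01, 0.054], 0.7)]
side mouse_c [([0.353, 0.154, 0.014], 0.76)]
side oil_c [([0.357, -0.165, 0.038], 0.59)]
{'t': 1.0, 'joint_positions': array([-1.269 ,  0.4675, -0.0116,  1.6027,  0.006 ,  1.0714, -0.0563]), 'joint_velocities': array([ 0.0005,  0.0024,  0.0009, -0.0018,  0.0009,  0.001 , -0.001 ]), 'tau': array([  0.0004, -52.0433,  -0.0125, -24.406 ,  -0.0568,   0.0113,
         0.    ]), 'ee_pos': array([0.2197, 0.6118, 0.2146]), 'tcp_rot': array([[ 0.9411,  0.    ,  0.338 ],
       [-0.338 ,  0.0001,  0.9411],
       [-0.    , -1.    ,  0.0001]]), 'wrist_force': array([-0.1501, -0.0117,  0.5269]), 'moment': array([-0.0479,  0.0115, -0.0113]), 'gripper_width': 0.09195191130500492}
```

View pics/top0.png

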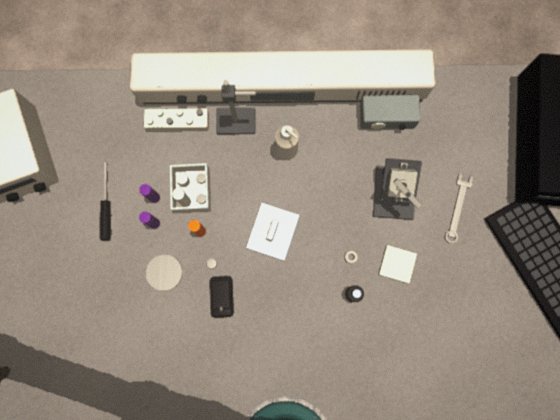

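View pics/side0.png

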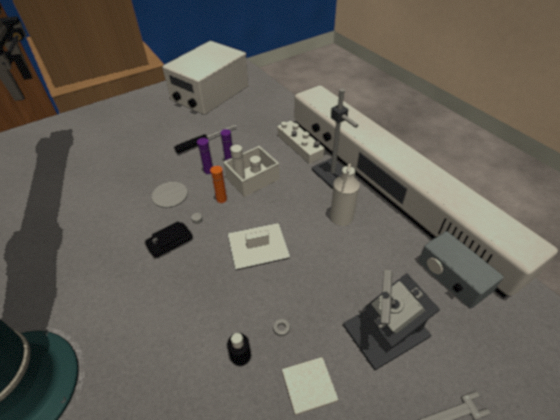

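Top view: tub at (189,187) with the tall bottle at its lower left (179,195), purple lookalikes at (149,193) and (147,220), orange at (195,228). The disc is at (163,273), lid (273,231), tap bar (403,190), wash bottle (287,140), mouse (221,297) and oil bottle (354,294). I'll refine these with depth.

```bash
cat > geo.py <<'E'
import numpy as np, cv2
from station import viewer
np.set_printoptions(precision=4,suppress=True)
def cloud(p,d,K,eye,R):
    v,u=np.mgrid[0:420,0:560]
    c=np.stack([(u-K[0,2])/K[0,0]*d,-(v-K[1,2])/K[1,1]*d,-d],-1)
    P=c@np.asarray(R).T+eye
    P[d<=0]=np.nan
    return P
def rect(xy):
    (c,s,a)=cv2.minAreaRect(xy.astype(np.float32)); 
    if s[0]<s[1]: s=s[::-1]; a+=90
    return np.array(c),np.array(s),(a+90)%180-90   # a: direction of long side, deg from world x
def box(P,c,r,z0,z1):
    m=(np.hypot(P[...,0]-c[0],P[...,1]-c[1])<r)&(P[...,2]>z0)&(P[...,2]<z1)
    return P[m]
E
python3 - <<'E'
from geo import *
for c in ["top","side"]:
    z=np.load(f"pics/{c}0.npz"); i=viewer.camera_info(c)
    P=cloud(z["p"],z["d"],i["intrinsics"],i["eye"],i["rotation"])
    print(c,"bench z",np.nanmedian(P[(abs(P[...,0]-.45)<.03)&(abs(P[...,1]+.05)<.03)][:,2]))
    def pr(n,q,f=True):
        if len(q)>5: print(c,n,len(q),"mean",q.mean(0),"mid",(q.min(0)+q.max(0))/2,*(rect(q[:,:2]) if f else ()))
    pr("tub rim",box(P,(.614,.23),.08,.045,.063))
    pr("tall top",box(P,(.59,.247),.03,.092,.115))
    pr("lid plate",box(P,(.51,.028),.09,.004,.018))
    pr("lid grip",box(P,(.51,.028),.06,.035,.06))
    pr("disc",box(P,(.412,.296),.06,.003,.012))
    pr("orange",box(P,(.513,.21),.03,.09,.12),0)
    pr("purp1",box(P,(.537,.323),.03,.09,.12),0);pr("purp2",box(P,(.6,.328),.03,.09,.12),0)
    q=box(P,(.575,-.276),.075,.13,.2); pr("bar",q)
    if len(q)>5:
        m=q.mean(0);_,s,V=np.linalg.svd(q-m,full_matrices=False);print("svd",s,V, "zr",q[:,2].min(),q[:,2].max())
    # block top plane
    for lo,hi in((.06,.1),(.08,.125)):
        q=box(P,(.595,-.277),.06,lo,hi)
        if len(q)>20:
            m=np.median(q,0)
            best=0
            rng=np.random.default_rng(0)
            for _ in range(500):
                a,b,e=q[rng.choice(len(q),3,False)];n=np.cross(b-a,e-a);l=np.linalg.norm(n)
                if l<1e-5: continue
                n/=l; n*=np.sign(n[2]) or 1
                if n[2]<.6: continue
                k=abs((q-a)@n)<.002
                if k.sum()>best: best=k.sum();N=n;I=q[k]
            _,s,V=np.linalg.svd(I-I.mean(0),full_matrices=False);n=V[2]*np.sign(V[2][2])
            print("plane",lo,len(q),best,n,"tilt",np.degrees(np.arccos(n[2])),"az",np.degrees(np.arctan2(n[1],n[0])),I.mean(0))
E
python3 - <<'E'
import cv2
a=cv2.imread('pics/top0.png')[150:230,360:450];b=cv2.imread('pics/side0.png')[260:370,335:450]
import numpy as np
a=cv2.resize(a,(400,int(400*80/90)));b=cv2.resize(b,(400,int(400*110/115)))
h=max(a.shape[0],b.shape[0]);o=np.zeros((h,800,3),np.uint8);o[:a.shape[0],:400]=a;o[:b.shape[0],400:]=b
cv2.imwrite('pics/tapcrop.png',o)
E
```

```text
top bench z 0.0005374731955027912
top tub rim 415 mean [0.6187 0.2305 0.0533] mid [0.6189 0.2285 0.0534] [0.6193 0.2282] [0.1121 0.0908] 2.26027512550354
top tall top 119 mean [0.5896 0.2433 0.1031] mid [0.5905 0.2441 0.1012] [0.5903 0.2439] [0.0281 0.0247] 44.34742736816406
top lid plate 1959 mean [0.5121 0.0257 0.0099] mid [0.5104 0.0286 0.011 ] [0.5101 0.0287] [0.174  0.1731] 89.06571197509766
top lid grip 122 mean [0.5122 0.0254 0.0458] mid [0.5126 0.0255 0.044 ] [0.513  0.0254] [0.0503 0.0139] -18.539321899414062
top disc 1018 mean [0.4125 0.2936 0.0064] mid [0.4115 0.2963 0.0075] [0.4114 0.2965] [0.1177 0.1157] 1.080482840538025
top orange 115 mean [0.5149 0.2057 0.0999] mid [0.5148 0.2061 0.0987]
top purp1 121 mean [0.5361 0.3205 0.0994] mid [0.5369 0.3213 0.0986]
top purp2 117 mean [0.6015 0.3225 0.0991] mid [0.6016 0.3229 0.0985]
top bar 215 mean [ 0.575  -0.2755  0.1628] mid [ 0.5755 -0.2762  0.1629] [ 0.5764 -0.277 ] [0.0815 0.0162] 45.68034362792969
svd [0.362  0.0557 0.0521] [[-0.6523 -0.6846 -0.3254]
 [ 0.7291 -0.4494 -0.5162]
 [ 0.2072 -0.5739  0.7923]] zr 0.1440526758
[... 929 characters left out ...]
an [0.5114 0.2033 0.0978] mid [0.5122 0.206  0.0958]
side purp1 89 mean [0.5325 0.3181 0.0978] mid [0.5333 0.3208 0.096 ]
side purp2 86 mean [0.5982 0.32   0.0974] mid [0.5993 0.3231 0.0961]
side bar 511 mean [ 0.5694 -0.2796  0.1595] mid [ 0.5712 -0.2781  0.153 ] [ 0.5736 -0.2817] [0.0799 0.0234] 45.88842010498047
svd [0.5392 0.1241 0.0753] [[-0.6453 -0.6846 -0.3389]
 [-0.6786  0.31    0.6658]
 [ 0.3508 -0.6597  0.6647]] zr 0.1304144298918659 0.17564860906365343
plane 0.06 993 378 [-0.4917  0.0306  0.8702] tilt 29.51259149369458 az 176.44426134061317 [ 0.6205 -0.3037  0.0794]
plane 0.08 1416 786 [-0.4944  0.0425  0.8682] tilt 29.750866795439453 az 175.0923517285571 [ 0.6079 -0.2858  0.1008]
```

View pics/tapcrop.png

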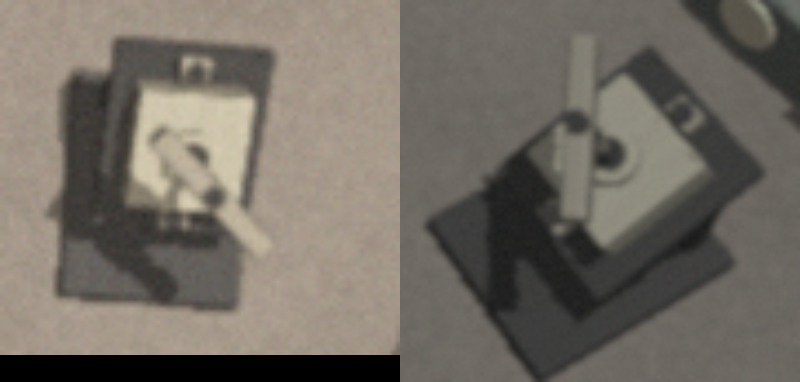

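Crop: bar over the block, running about 45° in plan with the shank behind it. The block-top normal gives tilt ≈30°, azimuth ≈175.5°, and the bar centre is ≈(0.577,-0.277,0.157). Starting with the bottle.

```bash
cat > h.py <<'E'
from geo import *
from station import env, effector, solver, viewer, workorder, search_frame, tip_of
def frame(z,y=(0,0,-1)):
    y=np.array(y,float);y/=np.linalg.norm(y);z=np.array(z,float);z-=y*(z@y);z/=np.linalg.norm(z)
    return np.stack([np.cross(y,z),y,z],1)
def down(deg):  # jaw direction in plan, nearest of the two flips
    a=np.radians(deg);R=frame((np.cos(a),np.sin(a),0));F=R@np.diag([-1,1,-1])
    c=env.sense()["tcp_rot"]
    return max((R,F),key=lambda M:np.trace(M.T@c))
def st(n=""):
    s=env.sense();print(n,"t%.2f"%s["t"],"tcp",s["ee_pos"],"F",s["wrist_force"],"M",s["moment"],"w %.4f"%s["gripper_width"],"q",s["joint_positions"]);return s
def wrist(name):
    s=env.sense();p,d=viewer.read_camera("wrist");T=viewer.camera_info("wrist")
    M=T["T_tool_cam"];R=s["tcp_rot"]
    P=cloud(p,d,T["intrinsics"],s["ee_pos"]+R@M[:3,3],R@M[:3,:3])
    cv2.imwrite(f"pics/{name}.png",p[:,:,::-1]);np.savez(f"pics/{name}.npz",p=p,P=P)
    return p,P
E
python3 - <<'E'
from h import *
R=down(0)
env.reach((.589,.244,.20),R); st("above")
p,P=wrist("w_b")
q=box(P,(.589,.244),.03,.09,.115); print("bottle top",len(q),(q.min(0)+q.max(0))/2 if len(q) else 0, np.mean(q,0) if len(q) else 0)
q=box(P,(.616,.229),.09,.048,.06); print("rim",len(q), rect(q[:,:2]) if len(q)>5 else 0)
E
```

```text
above t2.89 tcp [0.5882 0.2461 0.1999] F [-0.6979  0.2829  0.6478] M [-0.0867  0.0832 -0.0183] w 0.0922 q [-0.7477  0.4758  0.4085  1.6714 -0.2139  1.0388 -0.2674]
bottle top 902 [0.59   0.2463 0.0982] [0.5902 0.2477 0.1033]
rim 2132 (array([0.6003, 0.2292]), array([0.1475, 0.0907]), 2.4998416900634766)
```

```bash
python3 - <<'E'
from h import *
st("a")
env.movel((.589,.245,.066)); st("dn")
effector.grasp(20); s=st("grip")
x,y,_=s["ee_pos"]
env.movel((x,y,.21),rate=.2); s=st("up")
env.reach((.565,.20,.30),s["tcp_rot"]); st("view")
p,P=wrist("w_t")
q=box(P,(.618,.229),.075,.048,.06); print("rim",len(q), rect(q[:,:2]))
p,d=viewer.read_camera("top"); cv2.imwrite("pics/top1.png",p[:,:,::-1])
E
```

```text
a t2.94 tcp [0.5882 0.2459 0.1999] F [ 0.6627  0.9873 -0.3046] M [-0.1165  0.1102 -0.0044] w 0.0921 q [-0.7477  0.4758  0.4088  1.6715 -0.2138  1.0388 -0.2674]
dn t3.98 tcp [0.5898 0.2452 0.067 ] F [0.8522 0.2289 1.0135] M [-0.1154  0.1006  0.0145] w 0.0918 q [-0.703   0.6378  0.3536  1.7528 -0.2913  0.8009 -0.2094]
grip t4.97 tcp [0.589  0.245  0.0659] F [ 0.9008 -0.1476 -1.2544] M [-0.0716  0.0562 -0.005 ] w 0.0277 q [-0.7029  0.6389  0.3531  1.7538 -0.2914  0.8007 -0.2094]
up t5.83 tcp [0.5881 0.2448 0.2087] F [-0.6102 -0.1504 -1.819 ] M [-0.0213  0.066   0.0038] w 0.0275 q [-0.7507  0.4673  0.4143  1.6633 -0.2096  1.0574 -0.272 ]
view t6.33 tcp [0.5646 0.1999 0.2995] F [-0.4418  0.8575 -0.9468] M [-0.0319  0.1123  0.0325] w 0.0276 q [-0.7496  0.3186  0.4527  1.6579 -0.1477  1.2018 -0.2632]
rim 1189 (array([0.6188, 0.2301]), array([0.1103, 0.0903]), 2.4604132175445557)
```

View pics/w_t.png

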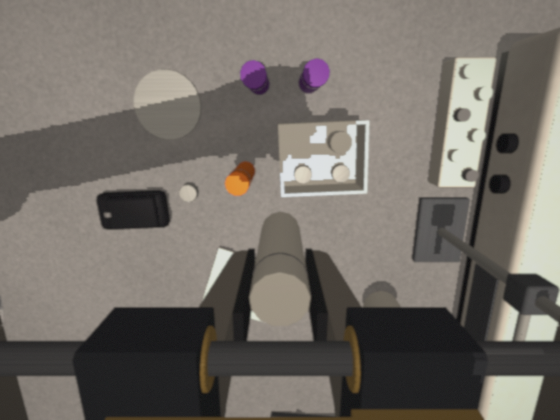

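Wrist view: bottle is held in the jaws. The tub at (325,158) holds the short bottle and two pucks (the third round being below the rim too), and the measured rim size of 110.3x90.3 matches. Placing the bottle on the disc.

```bash
python3 - <<'E'
from h import *
R=env.sense()["tcp_rot"]; R=down(0)
P=np.load("pics/w_t.npz")["P"]; q=box(P,(.412,.294),.052,.004,.010)
c,r=cv2.minEnclosingCircle(q[:,:2].astype(np.float32)); print("disc",np.median(q,0),c,r)
env.reach((.412,.294,.20),R)
env.movel((.412,.294,.078),rate=.2)
env.movel((.412,.294,.0685),rate=.04)
s=st("placed")
z=.0685
while s["wrist_force"][2]<2.0 and z>.065:
    z-=.001; env.movel((.412,.294,z),rate=.04); s=st("lower")
effector.release(); st("rel")
env.movel((.412,.294,.19),rate=.25)
R=down(71.3)
env.reach((.48,.03,.22),R); st("lid view")
p,P=wrist("w_l")
q=box(P,(.512,.0255),.05,.036,.055); print("grip",len(q),rect(q[:,:2]),np.median(q,0))
q=box(P,(.512,.0255),.08,.007,.013); print("plate",len(q),rect(q[:,:2]))
p,d=viewer.read_camera("top"); i=viewer.camera_info("top");P=cloud(p,d,i["intrinsics"],i["eye"],i["rotation"])
q=box(P,(.412,.294),.05,.095,.12);print("bottle top",len(q),q.mean(0) if len(q) else 0)
E
```

```text
disc [0.4138 0.2979 0.0064] (0.4134635329246521, 0.2968727946281433) 0.044993601739406586
placed t8.40 tcp [0.412  0.2941 0.0687] F [-0.2917 -0.0233 -1.6616] M [-0.0768  0.012  -0.0092] w 0.0274 q [-0.9433  0.4499  0.3138  2.0757 -0.2246  0.6473 -0.4786]
lower t8.65 tcp [0.4123 0.2943 0.0679] F [0.2394 0.1379 1.5801] M [-0.0422  0.112   0.0261] w 0.0273 q [-0.9427  0.4515  0.3132  2.0756 -0.2257  0.6452 -0.4778]
lower t8.90 tcp [0.4126 0.2944 0.0676] F [-2.407  -1.0717  9.6646] M [-0.355   0.4691  0.0273] w 0.0278 q [-0.9419  0.4521  0.3128  2.0753 -0.2265  0.6443 -0.4769]
rel t9.93 tcp [0.412  0.294  0.0665] F [-0.0718 -0.3873 -0.0325] M [-0.0209  0.0201  0.0233] w 0.0920 q [-0.9419  0.4537  0.3123  2.0764 -0.2266  0.643  -0.477 ]
lid view t12.13 tcp [0.4797 0.0305 0.2193] F [-0.0169 -0.0229  0.4373] M [ 0.0229 -0.0146 -0.0512] w 0.0919 q [-0.4857  0.1723  0.3959  2.0213 -0.0804  0.9639  1.1955]
grip 569 (array([0.5127, 0.0275]), array([0.0501, 0.0133]), -18.686195373535156) [0.5106 0.0278 0.046 ]
plate 7389 (array([0.513, 0.027]), array([0.1207, 0.1001]), -18.967849731445312)
bottle top 123 [0.4131 0.2922 0.1051]
```

```bash
python3 - <<'E'
from h import *
R=down(71.25)
env.reach((.5127,.0267,.12),R)
env.movel((.5127,.0267,.0155),rate=.15); st("dn")
effector.grasp(45); s0=st("grip")
x,y,z0=s0["ee_pos"]; z0=max(z0,.0145)
env.movel((x,y,.15),rate=.2)
a=np.radians(21.2);Rz=np.array([[np.cos(a),-np.sin(a),0],[np.sin(a),np.cos(a),0],[0,0,1]])
R2=Rz@R
off=np.array([x-.5127,y-.0267])*0
tx,ty=.619,.2295
env.reach((tx,ty,.20),R2); st("above")
p,P=wrist("w_tl")
env.movel((tx,ty,z0+.065),rate=.15); s=st("near")
z=z0+.065
while z>z0+.0485:
    z-=.003; env.movel((tx,ty,z),rate=.05); s=env.sense(); print("%.4f"%z,s["ee_pos"],s["wrist_force"],s["moment"],"w%.4f"%s["gripper_width"])
    if s["wrist_force"][2]>10: break
E
```

```text
dn t13.58 tcp [0.5137 0.0268 0.0167] F [ 0.2892 -0.6244  0.4213] M [-0.0533  0.0094 -0.0197] w 0.0918 q [-0.3593  0.5565  0.2995  2.0731 -0.303   0.5505  1.4007]
grip t14.74 tcp [0.5127 0.0267 0.0155] F [ 0.2466 -0.5073  0.6325] M [ 0.0653  0.0271 -0.0095] w 0.0137 q [-0.359   0.5585  0.299   2.0739 -0.3032  0.55    1.4009]
above t16.50 tcp [0.6185 0.227  0.1987] F [-0.28    0.2939 -0.5927] M [-0.001   0.0415 -0.0015] w 0.0137 q [-0.598   0.5027  0.2725  1.6071 -0.1479  1.055   1.3267]
near t17.50 tcp [0.6198 0.2296 0.0815] F [-0.2573  0.1453 -1.4591] M [ 0.0092 -0.0252 -0.0069] w 0.0137 q [-0.5755  0.6374  0.2394  1.6819 -0.19    0.8432  1.3584]
0.0775 [0.6192 0.2297 0.0781] [ 0.0861  0.3261 -1.7983] [ 0.0468 -0.0246  0.009 ] w0.0133
0.0745 [0.6188 0.2295 0.0743] [ 0.2338  0.2474 -1.2039] [ 0.0065 -0.0402 -0.0032] w0.0136
0.0715 [0.6188 0.2294 0.0711] [-0.0704  0.5192 -0.8752] [ 0.0419  0.0621 -0.0674] w0.0141
0.0685 [0.6188 0.2294 0.0682] [ 0.578  -0.3858 -2.0786] [0.0308 0.0073 0.017 ] w0.0131
0.0655 [0.6188 0.2294 0.0652] [ 0.5356  0.0777 -1.5415] [0.0415 0.034  0.0345] w0.0136
0.0625 [0.6194 0.2296 0.0644] [-3.3946 -1.5759 10.3919] [-0.3437  0.9015  0.0183] w0.0141
```

Lid stopped at TCP z 0.0644, against 0.0645 expected when home. Release, check it, and plan the tap poses.

```bash
python3 - <<'E'
from h import *
effector.release(); st("rel")
env.movel((.619,.2295,.17),rate=.25)
R=env.sense()["tcp_rot"]
env.movel((.575,.20,.26),rate=.3)
p,P=wrist("w_seat")
q=box(P,(.619,.2295),.08,.05,.066)
A=np.c_[q[:,:2]-[.619,.2295],np.ones(len(q))];k,*_=np.linalg.lstsq(A,q[:,2],rcond=None)
print("lid plate z,slopes",k,rect(q[:,:2]))
# tap planning
az=np.radians(175.5);a=np.array([.5*np.cos(az),.5*np.sin(az),np.cos(np.pi/6)])
C=np.array([.577,-.277,.157]); d=np.array([.65,.685,.33])
jaw=np.cross(a,d)
from scipy.spatial.transform import Rotation as Ro
for f in (1,-1):
    R0=frame(f*jaw,-a)
    for back in (.0,.10):
      print("flip",f,"back",back)
      for th in np.arange(-.3,4.9,.6):   # clockwise from above = about -a
        Rt=Ro.from_rotvec(-a*th).as_matrix()@R0
        print(round(th,2),solver.inverse_kinematics(C-a*.019+a*back,Rt))
E
```

```text
rel t20.21 tcp [0.619  0.2295 0.0625] F [ 0.2593  0.4836 -0.1023] M [0.0327 0.0012 0.0401] w 0.0918 q [-0.5713  0.6622  0.233   1.6895 -0.1968  0.8128  1.3635]
lid plate z,slopes [0.     0.0013 0.0593] (array([0.6195, 0.2301]), array([0.1203, 0.1002]), 2.3893697261810303)
flip 1 back 0.0
-0.3 [ 1.0069  0.4707 -0.6251  2.0308  0.2626  0.2388  2.8782]
0.3 [ 0.8634  0.4293 -0.4456  2.0393 -0.1102  0.2279  2.6156]
0.9 [ 0.4086  0.3812  0.1014  2.0685 -0.8774  0.315   2.7019]
1.5 [ 0.2145  0.3905  0.336   2.081  -1.0587  0.3805  2.2543]
2.1 [-0.0183  0.4321  0.6276  2.0949 -1.2291  0.4849  1.7871]
2.7 [-0.1009  0.459   0.7365  2.0995 -1.2843  0.5335  1.2259]
3.3 [-0.0571  0.4437  0.6782  2.0971 -1.2552  0.5067  0.6057]
3.9 [-0.0385  0.4379  0.6539  2.0961 -1.2427  0.4961 -0.0031]
4.5 [-0.0385  0.4379  0.6539  2.0961 -1.2427  0.4961 -0.6031]
flip 1 back 0.1
-0.3 [ 1.4458  0.378  -1.0657  2.0452  0.3059  0.4279  2.8624]
0.3 [ 0.9388  0.2161 -0.4467  2.0701 -0.3114  0.4165  2.7958]
0.9 [-0.4286  0.2927  1.1432  2.1432 -1.0066  0.6442  2.8191]
1.5 [-0.3731  0.2634  1.0644  2.1414 -0.961   0.6
[... 774 characters left out ...]

3.9 [ 0.429   0.3812  0.0769  2.0672 -0.855   0.309   2.8242]
4.5 [ 0.2723  0.3858  0.2656  2.0773 -1.0098  0.3594  2.3556]
flip -1 back 0.1
-0.3 [-0.3028  0.2371  0.9709  2.1388 -0.9128  0.5823  0.7957]
0.3 [-0.1589  0.204   0.792   2.1328 -0.8336  0.5406  0.1233]
0.9 [-0.5579  0.4425  1.3771  2.1469 -1.1763  0.8016 -0.1907]
1.5 [-0.5579  0.4425  1.3771  2.1469 -1.1763  0.8016 -0.7907]
2.1 [-0.5579  0.4425  1.3771  2.1469 -1.1763  0.8016 -1.3907]
2.7 [ 1.5814  0.5189 -1.2914  2.0404  0.6722  0.5092  2.6942]
3.3 [ 1.1208  0.2498 -0.6555  2.0601 -0.1594  0.4074  2.8064]
3.9 [-0.3547  0.2556  1.0393  2.1407 -0.9475  0.6035  2.9097]
4.5 [-0.3909  0.2718  1.089   2.142  -0.9747  0.6215  2.3334]
```

View pics/w_seat.png

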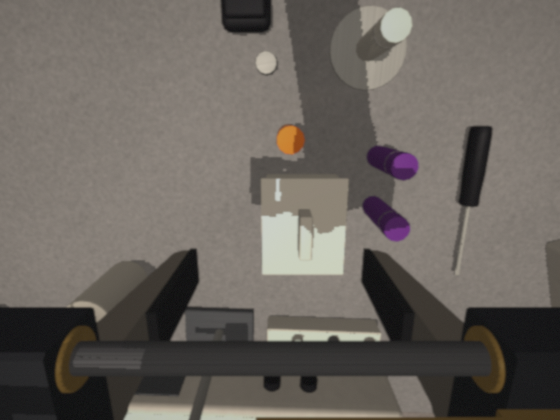

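Wrist view: lid flat and square on the tub at (305,226), plate top z 0.0593 with no slope, and the bottle upright on the disc at (397,25). A fixed arm posture with J7 alone can cover the whole tap range (J7 ≈ 2.56 → -1.89), so I go to the standoff and refine.

```bash
python3 - <<'E'
from h import *
R=env.sense()["tcp_rot"]
env.reach((.46,.0,.36),R); st("mid")
env.goto_joints([1.4458,.378,-1.0657,2.0452,.3059,.4279,2.5624]); s=st("standoff"); print(s["tcp_rot"])
p,P=wrist("w_tap")
for c,n in (("wrist","w"),("side","s"),):
    if c=="wrist": Q=P
    else:
        pp,d=viewer.read_camera("side");i=viewer.camera_info("side");Q=cloud(pp,d,i["intrinsics"],i["eye"],i["rotation"]);cv2.imwrite("pics/side2.png",pp[:,:,::-1])
    print(c,[(r["at"],r["score"]) for r in tip_of(c,"tap_bar")][:2])
az=np.radians(175.5);a=np.array([.5*np.cos(az),.5*np.sin(az),np.cos(np.pi/6)])
C=np.array([.577,-.277,.157]);D=P-C;h=D@a;r=np.linalg.norm(D-h[...,None]*a,axis=-1)
q=P[(r<.055)&(abs(h)<.013)]
t=q[abs((q-C)@a-np.percentile((q-C)@a,60))<.004]
print(len(q),"h pct",np.percentile((q-C)@a,[5,25,50,75,95]))
e1=np.cross(a,[0,1,0]);e1/=np.linalg.norm(e1);e2=np.cross(a,e1)
print("rect in (e1,e2)",rect(np.c_[(t-C)@e1,(t-C)@e2]),e1,e2, t.mean(0))
# block plane from wrist
b=P[(r<.04)&(h<-.055)&(h>-.085)]; print("block",len(b))
if len(b)>100:
    A=b[abs((b-C)@a-np.median((b-C)@a))<.004];_,_,V=np.linalg.svd(A-A.mean(0),full_matrices=False);n=V[2]*np.sign(V[2][2]);print(n,a)
E
```

```text
mid t22.33 tcp [0.4603 0.0013 0.3592] F [ 0.2443  0.071  -0.7893] M [ 0.1058 -0.0466  0.0689] w 0.0921 q [-0.4637 -0.0052  0.3905  1.8709  0.0031  1.2794  1.5416]
standoff t24.34 tcp [ 0.5369 -0.2732  0.2271] F [0.2811 0.269  0.9181] M [ 0.1318  0.5006 -0.0168] w 0.0919 q [ 1.4443  0.378  -1.0655  2.0451  0.3058  0.4281  2.5622]
[[ 0.6436  0.4983 -0.5809]
 [ 0.6858 -0.0385  0.7268]
 [ 0.3398 -0.8662 -0.3665]]
wrist [([0.5723, -0.2775, 0.1596], 0.63)]
side [([0.5744, -0.2766, 0.1561], 0.66)]
1604 h pct [0.0049 0.0059 0.0065 0.007  0.0095]
rect in (e1,e2) (array([ 0.0027, -0.0007]), array([0.0836, 0.0116]), 43.0530891418457) [-0.8667  0.     -0.4988] [-0.0196 -0.9992  0.034 ] [ 0.5701 -0.2777  0.1607]
block 2893
[-0.4986  0.0418  0.8658] [-0.4985  0.0392  0.866 ]
```

View pics/w_tap.png

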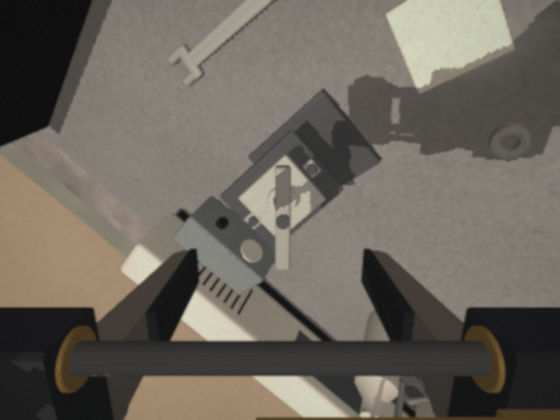

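Bar refined: 83.6x11.6 mm in the wrist view at (282,217), centre ≈(0.575,-0.276,0.1555), axis confirmed, tool already aligned with the bar. Descend, grip and make the first half turn.

```bash
cat >> h.py <<'E'
az=np.radians(175.3);AX=np.array([.5*np.cos(az),.5*np.sin(az),np.cos(np.pi/6)])
BAR=np.array([.575,-.2763,.1555])
def turn(dth,n):
    q=np.array(env.sense()["joint_positions"]); q0=q.copy()
    for k in range(1,n+1):
        q[6]=q0[6]-dth*k/n; env.goto_joints(q); s=env.sense()
        print("cw %.3f"%(q0[6]-s["joint_positions"][6]),"t%.2f"%s["t"],"F",s["wrist_force"],"Max %.3f"%(s["moment"]@AX),"w%.4f"%s["gripper_width"])
E
python3 - <<'E'
from h import *
R=frame(env.sense()["tcp_rot"][:,2],-AX)
env.movel(BAR-.019*AX+.02*AX,R,rate=.12); st("near")
env.movel(BAR-.019*AX,R,rate=.08); s=st("at")
j=s["joint_positions"][6]
if s["wrist_force"]@s["wrist_force"]<100 and 1.7<j<2.85:
    effector.grasp(60); s=st("grip"); print("Max",s["moment"]@AX)
E
```

```text
near t25.36 tcp [ 0.5747 -0.2761  0.1568] F [ 0.3981 -0.1681  1.5603] M [ 0.1046  0.5261 -0.0011] w 0.0918 q [ 1.1545  0.4761 -0.7955  2.0395  0.4648  0.2884  2.4033]
at t25.76 tcp [ 0.5844 -0.2771  0.1394] F [ 0.4783  0.2804 -1.0015] M [ 0.1436  0.535  -0.026 ] w 0.0924 q [ 1.0903  0.5025 -0.7323  2.0324  0.4958  0.2563  2.3704]
grip t26.95 tcp [ 0.5844 -0.277   0.139 ] F [-0.3449  0.2938 -0.4461] M [ 0.1544  0.5486 -0.0567] w 0.0115 q [ 1.0896  0.5029 -0.7317  2.0325  0.4962  0.2559  2.3699]
Max -0.10353708587087414
```

```bash
python3 - <<'E'
from h import *
turn(np.pi,6); st("half")
E
```

```text
cw 0.521 t27.52 F [ 0.8034 -1.3199 -2.2292] Max -0.110 w0.0115
cw 1.044 t28.08 F [ 3.4821 -2.9236 -4.9106] Max -0.079 w0.0115
cw 1.569 t28.65 F [ 5.208  -3.6873 -5.7673] Max 0.016 w0.0115
cw 2.092 t29.22 F [ 6.528  -3.9455 -8.648 ] Max 0.048 w0.0116
cw 2.616 t29.78 F [ 5.9183 -4.1073 -9.027 ] Max -0.018 w0.0113
cw 3.140 t30.35 F [ 7.0844 -3.173  -9.6978] Max -0.035 w0.0121
half t30.35 tcp [ 0.5839 -0.2778  0.1381] F [ 7.0844 -3.173  -9.6978] M [-0.8429  0.4319 -0.5461] w 0.0121 q [ 1.0898  0.504  -0.7303  2.0325  0.4966  0.256  -0.7698]
```

```bash
python3 - <<'E'
from h import *
turn(-np.pi/2,3); s=st("back")
p,d=viewer.read_camera("side"); cv2.imwrite("pics/side3.png",cv2.resize(p[200:400,280:520,::-1],None,fx=3,fy=3))
turn(2.5,5); st("to 4.07")
E
```

```text
cw -0.522 t30.92 F [ 4.6454 -2.382  -4.6442] Max 0.069 w0.0115
cw -1.044 t31.48 F [ 3.4365 -2.4004 -2.9826] Max 0.138 w0.0116
cw -1.566 t32.05 F [ 4.5399 -1.8098 -0.9155] Max 0.082 w0.0114
back t32.05 tcp [ 0.5844 -0.2779  0.1387] F [ 4.5399 -1.8098 -0.9155] M [-0.5063 -0.2986 -0.1828] w 0.0114 q [ 1.0898  0.5037 -0.7306  2.0319  0.4968  0.2554  0.7967]
cw 0.503 t32.65 F [ 4.8008 -2.925  -3.479 ] Max 0.004 w0.0115
cw 1.003 t33.20 F [ 5.3233 -2.2107 -4.9625] Max -0.015 w0.0115
cw 1.503 t33.75 F [ 4.4172 -2.9648 -5.6604] Max -0.017 w0.0113
cw 2.003 t34.30 F [ 5.9487 -2.2944 -6.489 ] Max 0.006 w0.0117
cw 2.503 t34.85 F [ 6.4259 -2.8038 -6.8276] Max 0.000 w0.0111
to 4.07 t34.85 tcp [ 0.5837 -0.2774  0.1377] F [ 6.4259 -2.8038 -6.8276] M [-0.3268  0.1697 -0.1958] w 0.0111 q [ 1.0895  0.5047 -0.7302  2.0328  0.4968  0.2559 -1.7053]
```

View pics/side3.png

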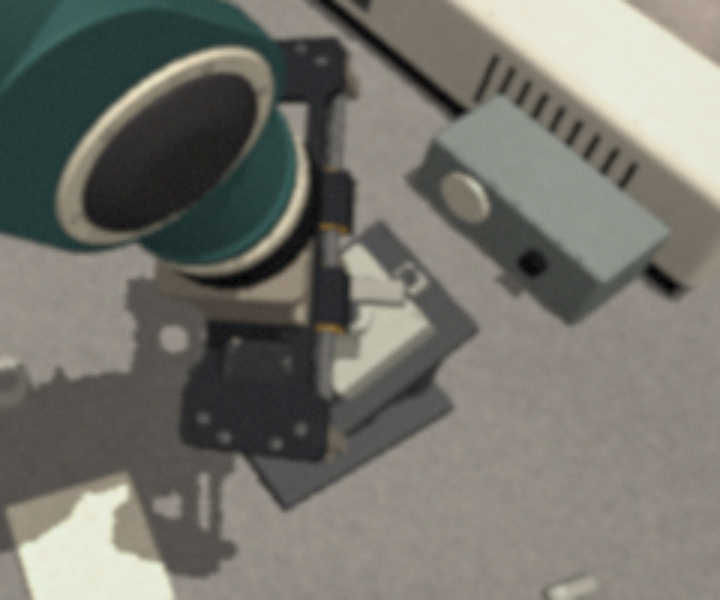

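Crop: the bar end shows at (370,290), a quarter turn from its first heading, so it follows the gripper. Now creep to the stop.

```bash
python3 - <<'E'
from h import *
q=np.array(env.sense()["joint_positions"]); a0=q[6]; hit=0
for k in range(1,16):
    q[6]=a0-.05*k; env.goto_joints(q); env.pause(.05); s=env.sense()
    print("cmd %.3f"%(.05*k),"act %.3f"%(a0-s["joint_positions"][6]),"t%.2f"%s["t"],"F",s["wrist_force"],"M",s["moment"],"Max %.3f tau7 %.3f"%(s["moment"]@AX,s["tau"][6]),"w%.4f"%s["gripper_width"])
    if abs(s["moment"]@AX)>.6 or abs(s["tau"][6])>.6: break
E
```

```text
cmd 0.050 act 0.051 t35.15 F [ 5.6475 -2.5779 -5.0408] M [-0.4545 -0.0028 -0.2801] Max -0.016 tau7 -0.033 w0.0113
cmd 0.100 act 0.101 t35.45 F [ 6.4962 -2.497  -4.6165] M [-0.5188 -0.0077 -0.1604] Max 0.119 tau7 -0.054 w0.0117
cmd 0.150 act 0.151 t35.75 F [ 5.232  -1.5095 -4.5322] M [-0.5033 -0.0148 -0.2583] Max 0.026 tau7 -0.053 w0.0115
cmd 0.200 act 0.201 t36.05 F [ 6.1586 -2.3639 -3.7263] M [-0.4269 -0.0224 -0.1982] Max 0.040 tau7 -0.051 w0.0114
cmd 0.250 act 0.251 t36.35 F [ 5.3817 -1.291  -4.1895] M [-0.4358 -0.0699 -0.1777] Max 0.060 tau7 -0.049 w0.0116
cmd 0.300 act 0.301 t36.65 F [ 5.386  -1.8295 -5.3716] M [-0.4299 -0.0736 -0.2056] Max 0.033 tau7 -0.048 w0.0112
cmd 0.350 act 0.351 t36.95 F [ 5.3463 -2.0308 -5.992 ] M [-0.4555 -0.0255 -0.0897] Max 0.148 tau7 -0.169 w0.0113
cmd 0.400 act 0.400 t37.25 F [ 5.2641 -2.4695 -5.1901] M [-0.7868  0.0597  0.3564] Max 0.703 tau7 -0.720 w0.0115
```

Bottomed: torque rises sharply from ~4.42 rad of travel. Quarter turn back (allowing for ~0.06 rad windup), release, retreat along the axis, check.

```bash
python3 - <<'E'
from h import *
turn(-1.645,3); env.pause(.1); s=st("back")
effector.release(); st("rel")
R=env.sense()["tcp_rot"]; x=env.sense()["ee_pos"]
env.movel(x+.10*AX,R,rate=.15); st("off")
p,P=wrist("w_end")
C=BAR;D=P-C;h=D@AX;r=np.linalg.norm(D-h[...,None]*AX,axis=-1)
t=P[(r<.055)&(abs(h-.006)<.004)]
e1=np.cross(AX,[0,1,0]);e1/=np.linalg.norm(e1);e2=np.cross(AX,e1)
print("bar",len(t),rect(np.c_[(t-C)@e1,(t-C)@e2]))
env.reach((.42,-.15,.42),down(0)); st("clear")
env.reach((.42,.0,.42),down(0)); s=st("clear2")
for c in ("top","side"):
    p,d=viewer.read_camera(c); cv2.imwrite(f"pics/{c}_end.png",p[:,:,::-1])
    for n in ["tall_c","lid_handle","wash_c","mouse_c","oil_c","tap_bar"]:
        print(c,n,[(np.round(k["at"],3).tolist(),round(k["score"],2)) for k in tip_of(c,n)][:4])
a=cv2.imread("pics/top_end.png");b=cv2.imread("pics/side_end.png")
cv2.imwrite("pics/end.png",np.hstack([cv2.resize(a,(400,300)),cv2.resize(b,(400,300))]))
E
```

```text
cw -0.546 t37.83 F [ 4.7794 -2.4846 -2.8476] Max 0.016 w0.0114
cw -1.093 t38.42 F [ 3.3586 -3.6817 -1.0269] Max 0.048 w0.0112
cw -1.640 t39.00 F [ 3.612  -3.9732  0.5147] Max 0.047 w0.0111
back t39.10 tcp [ 0.584  -0.2779  0.1379] F [ 2.1803 -4.5776 -0.5845] M [-1.007  -0.0406 -0.4998] w 0.0113 q [ 1.0895  0.5045 -0.7301  2.0323  0.4987  0.2558 -0.4652]
rel t40.33 tcp [ 0.5838 -0.2771  0.1375] F [0.5344 0.3356 0.1722] M [-0.027   0.6058 -0.0036] w 0.0920 q [ 1.0891  0.505  -0.7305  2.0329  0.4982  0.256  -0.46  ]
off t41.15 tcp [ 0.5337 -0.2732  0.2237] F [0.071  0.3256 0.171 ] M [-0.0369  0.6263 -0.052 ] w 0.0919 q [ 1.4477  0.3789 -1.0658  2.0531  0.3149  0.4226 -0.2732]
bar 1559 (array([-0.0002, -0.0005]), array([0.0838, 0.0116]), 60.92995071411133)
clear t42.20 tcp [ 0.4197 -0.1508  0.4191] F [-0.3705  0.4217  0.3804] M [-0.0522  0.0716  0.0078] w 0.0920 q [ 1.7197  0.1319 -1.5206  1.7197  0.133   1.4169  0.1774]
clear2 t42.85 tcp [ 0.4196 -0.0009  0.4197] F [ 0.1375 -0.455   0.4174] M [-0.0931  0.07    0.0375] w 0.0918 q [ 1.5504 -0.2446 -1.3269  1.7676 -0.2383  1.438   0.2616]
top tall_c [([0.538, 0.324, 0.05], 0.81), ([0.41, 0.297, 0.057], 0.72), ([0.599, 0.323, 0.053], 0.62), ([0.514, 0.206, 0.049], 0.55)]
top lid_handle [([0.618, 0.23, 0.078], 0.61)]
top wash_c [([0.724, -0.006, 0.056], 0.88)]
top mouse_c [([0.35, 0.158, 0.015], 0.77)]
top oil_c [([0.356, -0.168, 0.039], 0.6)]
top tap_bar [([0.574, -0.273, 0.152], 0.76)]
side tall_c [([0.413, 0.294, 0.057], 0.93), ([0.539, 0.325, 0.05], 0.84), ([0.512, 0.21, 0.049], 0.8), ([0.6, 0.326, 0.052], 0.78)]
side lid_handle [([0.622, 0.231, 0.08], 0.8)]
side wash_c [([0.721, -0.01, 0.053], 0.79)]
side mouse_c [([0.35, 0.155, 0.014], 0.57)]
side oil_c [([0.36, -0.167, 0.034], 0.71)]
side tap_bar [([0.577, -0.278, 0.159], 0.59)]
```

View pics/end.png

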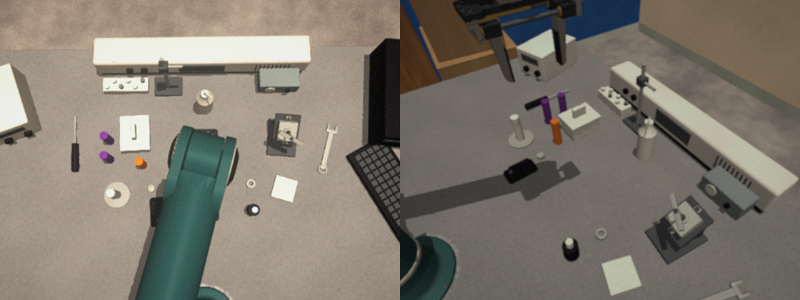

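```bash
python3 -c "
from station import workorder
print(workorder.finish_job())"
```

```text
the job is handed in; nothing more can be done
None
```

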